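# Release the latched mode key of the label dispenser

### The arm

A 6-joint arm with a two-finger parallel gripper is mounted at the origin on the work surface. World frame = base frame: x ahead of the robot, y to its left, z up, the work surface at z = 0. Lengths are in m, angles in degrees, forces in N, time in s.
With the tool pointing down it reaches from about 0.3 to 0.75 m from the base axis. Payload 8.5 kg.
Tool frame: the origin (TCP) lies at the very end of the fingers, on their centre line; the grasp point (between the pads) lies 19 mm behind it (env.pinch_z is the distance from the TCP to the grasp point, in m); z points along the fingers, y is the line along which they close (so a half turn about z gives the same grasp; the last joint's range is limited). The gripper opens to 85 mm and grips with 20 to 120 N. Pads are 22 mm wide; open, the fingers measure 114 mm over their backs; the gripper's body (76 mm by 85 mm) begins 54 mm behind the grasp point. The pads swing forward as they close: fully open they stand 13 mm farther back than shut.
Start: joints at [56.075, 21.807, 74.336, -0, 83.858, -12.336], TCP at [0.202, 0.511, 0.231] pointing down, gripper open.
Joint ranges: [-178.18, 178.18], [-50.72, 133.34], [12.68, 142.11], [-81.47, 261.47], [9.98, 163.14], [-165.26, 165.26]. Speed limits (degrees/s): [136.94, 136.94, 180, 180, 180, 180].

### API

Orientations are given as a 3x3 rotation matrix whose columns are the frame's x, y, z axes.
In Python, from rig import env, viewer gives the robot as it stands.
- The arm moves only by the tool drive_tool, never from a script. Its argument "series" is a list of rows, each a list of 3 entries, a list of its own where there are three numbers: the shift along the tool's x, y, z in m, then the turn about the tool's z in degrees, then the finger opening in m, from 0 to 0.0854. A call has 1 to 20 rows; each row is the pose to reach, as a shift and turn from the pose commanded when the call began, along the tool's axes at that moment; what a row does not reach only later rows make up. A row lasts 1/10 s, in which the tool goes at most 50 mm and 8.59 degrees, less where a joint would pass 70% of its speed; a pose out of reach is approached as far as the arm can. A call with a gripper value outside its range is refused whole. The fingers move at their own pace and stop on an object; "newtons" is the grip in N (left out, the last holds). Time passes only in rows, so rows that repeat a pose let the fingers close. It gives the time, the measured TCP pose, the force, the opening and the grip force at its end, in the units of the state.
- env.observe(): the state, without advancing time (a new reading comes with each control period).
- viewer.get_image(name): name is "scene" or "top"; returns a dict with "img" (480x640x3 uint8, red, green, blue), "depth" (480x640 float32, m along the optical axis (not along the pixel's ray), 0 where there is no reading), "camera_matrix" (3x3 intrinsics, pixels), "distortion" ([k1, k2, p1, p2, k3] as OpenCV has them; the pictures are not rectified), "rvec" (rotation vector, rad) and "tvec" (3), from world to camera coordinates, as OpenCV has them. Camera axes: x right, y down, z forward; pixel columns grow to the right and rows downward; lengths in m; the calibration is good to about 2 mm. A picture is of the moment at which its call begins.
- env.close_job(): hands the job in; it is judged then, once.
The state is a dict: "time_s": time; "q": joint angles; "qvel": joint speeds; "joint_efforts": joint torques, N m; "position": TCP position; "tool_rot": TCP orientation; "ft_force": force on the tool from outside, world axes, zero at the start; "wrist_torque": the same for the moment, N m; "grip_width": finger opening in m; "gripper_force": force on a finger pad.
Only numpy, scipy, OpenCV 4.12 (cv2) and the standard library are available. Lean on these libraries where they do the work, as an engineer would, in place of code of your own. Each camera call takes 0.05 s, during which the arm holds its last target. There are 200 camera calls.

### The job

The label roll is about to be changed, so all four mode keys of the label dispenser must stand up, but one of them is still latched down, a few millimetres lower than the others. Feel for it with light fingertip taps on the keys, without pushing in any key that is up, then press the latched one gently, all the way in, and let go so that it springs up. Pick up nothing and leave the things around the dispenser where they are.

Things in the scene. Friction and masses are not known exactly. Their poses are not given: they have to be found in the camera images.
- dispenser: bench label dispenser, fixed: red housing x -80..90, y -100..115 mm about the origin, 62 mm high, keys in an aluminium panel (63.5 mm) on its level top; at y 117..246 mm the roll bay with a yellow label roll between cheeks, 124 mm high. Origin: on the table under the middle of the key row; x away from the robot, which stands on the operator's side, y along the key row to the left, z up
- key_a: one of four identical white push-push keys in a row; which letter stands where differs every time. Origin: centre of the cap's flat top. Cap 34 mm (dispenser x) by 26 mm (y). Origin height above the table: 80 mm when up, 75.6 mm latched down, 71 mm fully in (9 mm straight travel). Black frame around it: 66.5 mm high. All keys at x = 0 of the dispenser, at y = -60, -20, 20 and 60 mm.
- key_b: one of four identical white push-push keys in a row; which letter stands where differs every time. Origin: centre of the cap's flat top. Spring: 1.3 N starts an up key moving, 2.5 N a latched one, 4 N holds it fully in (to 6 N if pushed quickly). Pushed 7.5 mm or more below its up height (best fully in) and let go, an up key stays latched, a latched key springs up. Pushed less than 6 mm, it goes back to where it was.
- key_c: one of four identical white push-push keys in a row; which letter stands where differs every time. Origin: centre of the cap's flat top. Cap 34 mm (dispenser x) by 26 mm (y). Origin height above the table: 80 mm when up, 75.6 mm latched down, 71 mm fully in (9 mm straight travel). Black frame around it: 66.5 mm high. All keys at x = 0 of the dispenser, at y = -60, -20, 20 and 60 mm.
- key_d: one of four identical white push-push keys in a row; which letter stands where differs every time. Origin: centre of the cap's flat top. Spring: 1.3 N starts an up key moving, 2.5 N a latched one, 4 N holds it fully in (to 6 N if pushed quickly). Pushed 7.5 mm or more below its up height (best fully in) and let go, an up key stays latched, a latched key springs up. Pushed less than 6 mm, it goes back to where it was.
- tape: bystander: loose roll of green packing tape lying flat, 96 mm across, 48 mm high, origin under its centre
- spare_roll: bystander: loose spare label roll standing on end, 90 mm across, 88 mm high, origin under its centre
- carton: bystander: loose small closed carton 77 x 117 x 29 mm, origin under its centre
- tray: bystander: loose white tray with chocolates, 115 x 150 mm, 24 mm high, origin under its centre

How it is judged:
By the outcome, as a careful person would: the job done as asked, in the order asked, and still so for the second after the job is handed in, with the robot touching nothing.
It also fails if it takes over 42 s, if anything falls off the work surface, if the arm or the gripper's body presses on something with over 40 N, if the wrist force passes 120 N, or if a joint passes its speed limit or range.

## Working session

There is one attempt and no reset: what is moved stays moved. The work goes in short steps, Python scripts to look and compute and a tool call to move; the robot and the scene stay as the last step left them, time stands still between calls to the robot, and variables do not carry over. Pictures are saved under pics/ and viewed, at most 10 in all, crops included, and the job is handed in when it is done.

Besides the shell and the picture viewer there is one more tool, called after "Call:" as name([rows], argument=value, ...), one row to a line, values as JSON. drive_tool: Moves the arm, as the interface text tells. Its arguments: {"type":"object","properties":{"series":{"type":"array"},"newtons":{"type":"number"}},"required":["series"]}

```bash
mkdir -p pics; python3 - <<'E'
from rig import env, viewer
import cv2,numpy as np
for n in("scene","top"):
    d=viewer.get_image(n); cv2.imwrite(f"pics/{n}1.png",d["img"][:,:,::-1]); np.savez(f"{n}1.npz",**d)
s=env.observe(); print(s["time_s"],s["position"],s["tool_rot"],s["ft_force"],s["grip_width"])
E
```

```text
0.1 [0.20222842 0.51119251 0.23079544] [[-9.29847759e-01  3.67943830e-01 -6.94928562e-04]
 [ 3.67944397e-01  9.29847191e-01 -1.05923602e-03]
 [ 2.56438014e-04 -1.24062331e-03 -9.99999198e-01]] [-0.35084886 -1.0997706   0.38871398] 0.08557355378456141
```

View pics/scene1.png

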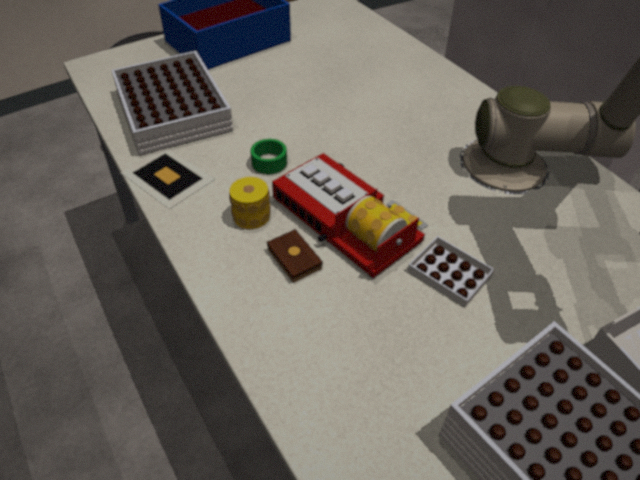

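View pics/top1.png

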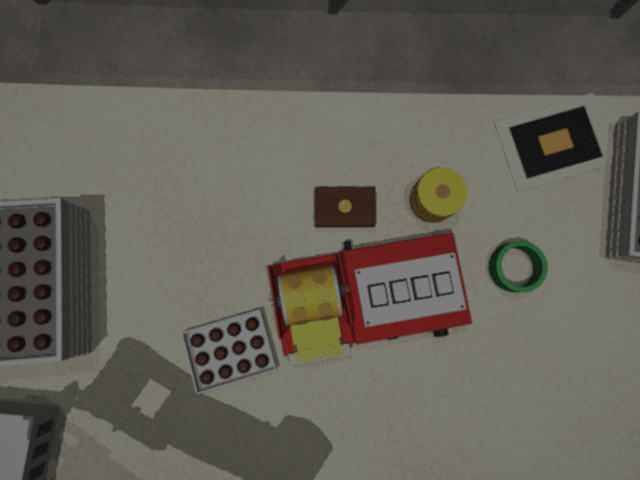

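The top view shows four framed keys at about (377,294), (400,291), (421,287) and (443,283). The roll bay is to the left of them, with the tape at (518,267) and the spare roll at (440,193). The arm isn't over the dispenser.

```bash
cat > h.py <<'E'
import cv2,numpy as np
def ray(d,px,z):
    K,D=d["camera_matrix"],d["distortion"]; R=cv2.Rodrigues(d["rvec"])[0]; t=np.ravel(d["tvec"])
    u=cv2.undistortPoints(np.float64(px).reshape(-1,1,2),K,D).reshape(-1,2)
    w=np.c_[u,np.ones(len(u))]@R; c=-R.T@t
    return c+w*((z-c[2])/w[:,2])[:,None]
E
python3 - <<'E'
from h import *
d=np.load("top1.npz"); g=cv2.cvtColor(d["img"],cv2.COLOR_RGB2GRAY)
hsv=cv2.cvtColor(d["img"],cv2.COLOR_RGB2HSV)
dark=((g<90)&(hsv[...,1]<110)).astype(np.uint8)
roi=np.zeros_like(dark); roi[265:315,362:460]=1; dark*=roi
n,l,st,c=cv2.connectedComponentsWithStats(dark)
P=[]
for i in range(1,n):
    if st[i,4]>30:
        cn=np.argwhere(l==i)[:,::-1].astype(np.float32); r=cv2.minAreaRect(cn); p=ray(d,[r[0]],.0665)[0]; P.append(p); print(st[i],r,p.round(4))
P=np.array(P); P=P[np.argsort(-P[:,1])]
print(np.linalg.norm(np.diff(P,axis=0),axis=1)*1e3)
m=P.mean(0); y=P[0]-P[-1]; print("center",m,"yaw of y axis",np.degrees(np.arctan2(-y[0],y[1])))
# panel: white
w=((g>130)&(hsv[...,1]<60)).astype(np.uint8); w[:, :352]=0; w[:,470:]=0; w[:250]=0; w[330:]=0
cs=max(cv2.findContours(w,0,2)[0],key=cv2.contourArea); r=cv2.minAreaRect(cs); b=ray(d,cv2.boxPoints(r),.0635); print(r,b.round(4),b.mean(0))
R=cv2.Rodrigues(d["rvec"])[0]; print("cam",-R.T@d["tvec"])
# red housing contour
rd=((hsv[...,1]>150)&((hsv[...,0]<8)|(hsv[...,0]>172))&(hsv[...,2]>60)).astype(np.uint8)
rd[:220]=0; rd[370:]=0; rd[:,:260]=0; rd[:,480:]=0
for x in range(2):pass
cs=np.argwhere(rd)[:,::-1].astype(np.float32); h=cv2.minAreaRect(cs); print("red",h)
# depth per key
for p in P:
    uv=cv2.projectPoints(p.reshape(1,1,3),d["rvec"],d["tvec"],d["camera_matrix"],d["distortion"])[0].ravel()
    u,v=uv.round().astype(int); print(uv.round(1),np.median(d["depth"][v-4:v+5,u-3:u+4]))
E
```

```text
[432 271  22  26 172] ((442.2308044433594, 283.3462219238281), (24.05172348022461, 18.334932327270508), 78.11134338378906) [ 0.513  -0.1724  0.0665]
[410 275  22  26 166] ((420.4324035644531, 287.0946044921875), (23.67345428466797, 18.248287200927734), 80.53767395019531) [ 0.5057 -0.1327  0.0665]
[389 278  22  26 183] ((399.173095703125, 290.8653564453125), (23.73004913330078, 18.43491554260254), 78.69007110595703) [ 0.4985 -0.094   0.0665]
[367 282  22  26 188] ((377.6280212402344, 294.7040100097656), (23.791763305664062, 18.693531036376953), 79.69515228271484) [ 0.4912 -0.0549  0.0665]
[39.77946029 39.35423462 40.40225099]
center [ 0.50208692 -0.11347882  0.0665    ] yaw of y axis 10.51141261310644Traceback (most recent call last):
  File "<stdin>", line 16, in <module>
ValueError: max() iterable argument is empty
```

```bash
python3 - <<'E'
import cv2
a=cv2.imread("pics/top1.png")[220:370,260:480]; cv2.imwrite("pics/crop1.png",cv2.resize(a,None,fx=3.6,fy=3.6,interpolation=cv2.INTER_CUBIC))
E
```

```text
(no output)
```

View pics/crop1.png

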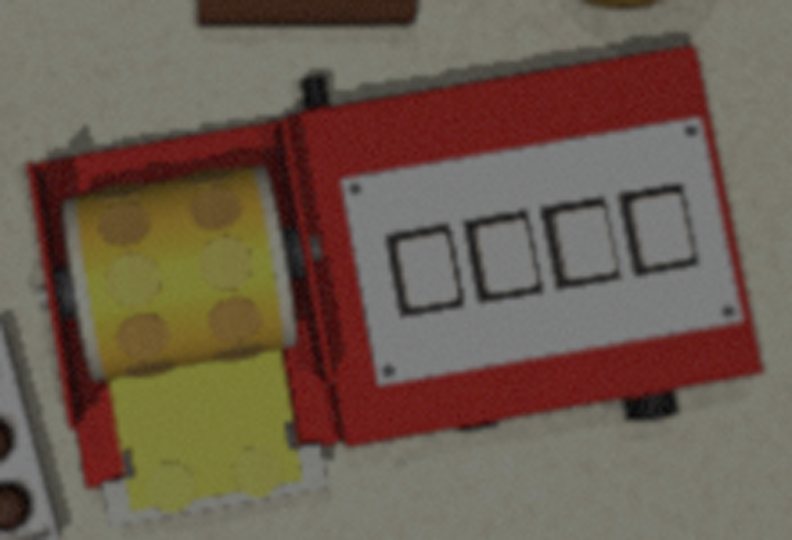

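Call:
drive_tool([
  [[-0.005,-0.004,0],0.5,0],
  [[-0.019,-0.017,0],2,0],
  [[-0.043,-0.038,0],5,0],
  [[-0.072,-0.063,0],9,0],
  [[-0.105,-0.092,0],13,0],
  [[-0.138,-0.122,0],17,0],
  [[-0.172,-0.151,0],21,0],
  [[-0.205,-0.181,0],25,0],
  [[-0.239,-0.21,0],29,0],
  [[-0.272,-0.239,0],33,0],
  [[-0.305,-0.269,0],37,0],
  [[-0.339,-0.298,0],41,0],
  [[-0.372,-0.328,0],45,0],
  [[-0.401,-0.353,0],49,0],
  [[-0.429,-0.378,0],52,0],
  [[-0.448,-0.395,0],54.5,0],
  [[-0.463,-0.407,0],56.5,0],
  [[-0.472,-0.416,0],57.5,0],
  [[-0.477,-0.42,0],58,0],
  [[-0.477,-0.42,0],58,0],
], newtons=20)

```text
time_s: 2.1
position: [0.4914, -0.0546, 0.2313]
tool_rot: [[-0.181, 0.984, -0.0], [0.984, 0.181, 0.0], [0.0, -0.0, -1.0]]
ft_force: [0.1, -0.1, 0.4]
grip_width: 0.0001
gripper_force: 0.0
```

Call:
drive_tool([
  [[0,0,0.01],0,0],
  [[0,0,0.035],0,0],
  [[0,0,0.065],0,0],
  [[0,0,0.095],0,0],
  [[0,0,0.12],0,0],
  [[0,0,0.136],0,0],
  [[0,0,0.141],0,0],
  [[0,0,0.141],0,0],
  [[0,0,0.141],0,0],
])

```text
time_s: 3.0
position: [0.4917, -0.0544, 0.091]
tool_rot: [[-0.181, 0.983, 0.001], [0.983, 0.181, -0.0], [-0.001, 0.001, -1.0]]
ft_force: [-0.0, -1.1, -0.8]
grip_width: 0.0
gripper_force: 0.0
```

```bash
cat > f.py <<'E'
from rig import env, viewer
import numpy as np
F=[];Z=[]
for i in range(6):
    d=viewer.get_image("scene"); s=env.observe(); F.append(s["ft_force"]); Z.append(s["position"])
print(s["time_s"],np.mean(F,0).round(2),np.std(F,0).round(2),np.mean(Z,0).round(5),s["grip_width"])
E
python3 f.py; python3 - <<'E'
from rig import viewer; import cv2
a=viewer.get_image("scene")["img"][100:280,220:460,::-1]; cv2.imwrite("pics/c2.png",cv2.resize(a,None,fx=3.3,fy=3.3))
E
```

```text
3.3 [ 0.08 -0.11  0.16] [0.51 0.45 0.43] [ 0.49164 -0.05465  0.091  ] -0.00028755161557098013
```

View pics/c2.png

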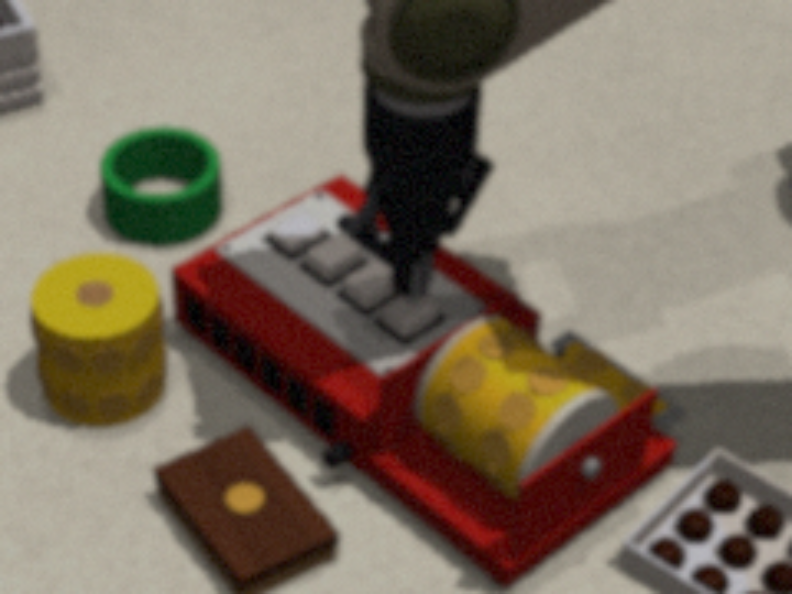

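The closed fingertips hang just above the +60 key, at about (410,290) in the crop, and are clear of the roll bay. Force noise is about 0.45 N per sample. I'll tap down to z≈78 mm, which only an up key can touch.

Call:
drive_tool([
  [[0,0,0.004],0,0],
  [[0,0,0.008],0,0],
  [[0,0,0.011],0,0],
  [[0,0,0.013],0,0],
  [[0,0,0.013],0,0],
])

```text
time_s: 3.85
position: [0.4912, -0.0546, 0.077]
tool_rot: [[-0.181, 0.984, -0.001], [0.984, 0.181, 0.0], [0.0, -0.001, -1.0]]
ft_force: [-1.1, -0.4, 1.8]
grip_width: -0.0001
gripper_force: 0.9
```

```bash
python3 f.py
```

```text
4.15 [-1.11  0.18  1.85] [0.3  0.37 0.4 ] [ 0.49124 -0.05462  0.07735] 0.00039299426187743496
```

1.85 N at 77.4 mm, so this key is up. On to the next one: lift, move −40 mm along tool x, tap.

Call:
drive_tool([
  [[0,0,-0.006],0,0],
  [[0,0,-0.012],0,0],
  [[-0.01,0,-0.013],0,0],
  [[-0.025,0,-0.013],0,0],
  [[-0.036,0,-0.013],0,0],
  [[-0.04,0,-0.013],0,0],
  [[-0.04,0,-0.01],0,0],
  [[-0.04,0,-0.006],0,0],
  [[-0.04,0,-0.003],0,0],
  [[-0.04,0,0],0,0],
  [[-0.04,0,0],0,0],
])

```text
time_s: 5.25
position: [0.4983, -0.0936, 0.077]
tool_rot: [[-0.181, 0.983, -0.001], [0.983, 0.181, 0.0], [0.001, -0.001, -1.0]]
ft_force: [-1.2, 1.1, 1.6]
grip_width: 0.0003
gripper_force: 0.9
```

```bash
python3 f.py
```

```text
5.55 [-1.03  0.59  1.62] [0.59 0.25 0.37] [ 0.49853 -0.09378  0.07738] 0.00015512384640518087
```

Up as well. Next key.

Call:
drive_tool([
  [[0,0,-0.006],0,0],
  [[0,0,-0.012],0,0],
  [[-0.01,0,-0.013],0,0],
  [[-0.025,0,-0.013],0,0],
  [[-0.036,0,-0.013],0,0],
  [[-0.04,0,-0.013],0,0],
  [[-0.04,0,-0.01],0,0],
  [[-0.04,0,-0.006],0,0],
  [[-0.04,0,-0.003],0,0],
  [[-0.04,0,0],0,0],
  [[-0.04,0,0],0,0],
])

```text
time_s: 6.65
position: [0.5056, -0.1329, 0.077]
tool_rot: [[-0.181, 0.983, -0.001], [0.983, 0.181, 0.0], [0.001, -0.001, -1.0]]
ft_force: [-0.3, 1.1, 1.3]
grip_width: 0.0003
gripper_force: 0.9
```

```bash
python3 f.py
```

```text
6.95 [-1.07  1.    1.98] [0.29 0.57 0.56] [ 0.50578 -0.13312  0.07739] -5.9499991827499925e-05
```

Call:
drive_tool([
  [[0,0,-0.006],0,0],
  [[0,0,-0.012],0,0],
  [[-0.01,0,-0.013],0,0],
  [[-0.025,0,-0.013],0,0],
  [[-0.036,0,-0.013],0,0],
  [[-0.04,0,-0.013],0,0],
  [[-0.04,0,-0.01],0,0],
  [[-0.04,0,-0.006],0,0],
  [[-0.04,0,-0.003],0,0],
  [[-0.04,0,0],0,0],
  [[-0.04,0,0],0,0],
])

```text
time_s: 8.05
position: [0.5128, -0.1723, 0.0768]
tool_rot: [[-0.181, 0.983, -0.001], [0.983, 0.181, 0.0], [0.001, -0.001, -1.0]]
ft_force: [0.2, -0.1, 0.2]
grip_width: -0.0003
gripper_force: 0.0
```

```bash
python3 f.py
```

```text
8.35 [ 0.12 -0.29  0.35] [0.29 0.37 0.25] [ 0.51308 -0.17258  0.07737] 0.00042738308060230433
```

No force on the −60 key, so that's the latched one. I'll press it slowly to about 71 mm.

Call:
drive_tool([
  [[0,0,0.001],0,0],
  [[0,0,0.002],0,0],
  [[0,0,0.003],0,0],
  [[0,0,0.004],0,0],
  [[0,0,0.005],0,0],
  [[0,0,0.0055],0,0],
  [[0,0,0.006],0,0],
  [[0,0,0.006],0,0],
])

```text
time_s: 9.15
position: [0.5131, -0.1727, 0.0713]
tool_rot: [[-0.181, 0.984, 0.0], [0.984, 0.181, -0.0], [-0.0, 0.0, -1.0]]
ft_force: [-0.4, -0.1, 4.2]
grip_width: 0.0001
gripper_force: 1.7
```

```bash
python3 f.py
```

```text
9.45 [-0.28  0.13  2.9 ] [0.66 0.57 0.37] [ 0.51308 -0.1727   0.07136] -0.00021595843801862347
```

At 71.4 mm with 2.9 N, it isn't quite at the stop. A little further.

Call:
drive_tool([
  [[0,0,0.0003],0,0],
  [[0,0,0.0005],0,0],
  [[0,0,0.0005],0,0],
])

```text
time_s: 9.75
position: [0.5131, -0.1727, 0.0711]
tool_rot: [[-0.181, 0.984, 0.0], [0.984, 0.181, -0.0], [-0.0, 0.0, -1.0]]
ft_force: [-0.6, 0.7, 5.6]
grip_width: -0.0002
gripper_force: 2.8
```

```bash
python3 f.py
```

```text
10.05 [-1.    0.63  5.39] [0.34 0.28 0.64] [ 0.5131  -0.1727   0.07105] 0.00011514379367673381
```

The key is on its stop at 71.05 mm with 5.4 N. I'll let go, then do one light check tap at 77.5 mm.

Call:
drive_tool([
  [[0,0,-0.003],0,0],
  [[0,0,-0.009],0,0],
  [[0,0,-0.016],0,0],
  [[0,0,-0.02],0,0],
  [[0,0,-0.02],0,0],
  [[0,0,-0.016],0,0],
  [[0,0,-0.012],0,0],
  [[0,0,-0.009],0,0],
  [[0,0,-0.0065],0,0],
  [[0,0,-0.0065],0,0],
])

```text
time_s: 11.05
position: [0.5128, -0.1725, 0.0769]
tool_rot: [[-0.181, 0.984, -0.001], [0.984, 0.181, 0.001], [0.001, -0.001, -1.0]]
ft_force: [-0.3, 0.6, 2.4]
grip_width: 0.0001
gripper_force: 0.9
```

```bash
python3 f.py
```

```text
11.35 [-1.17  0.53  1.75] [0.29 0.53 0.66] [ 0.51298 -0.17263  0.07734] 0.0002499623449769452
```

It's up now (1.75 N at 77.3 mm, like the others). I'll retreat upward and check.

Call:
drive_tool([
  [[0,0,-0.005],0,0],
  [[0,0,-0.02],0,0],
  [[0,0,-0.05],0,0],
  [[0,0,-0.085],0,0],
  [[0,0,-0.12],0,0],
  [[0,0,-0.14],0,0],
  [[0,0,-0.15],0,0],
  [[0,0,-0.15],0,0],
  [[0,0,-0.15],0,0],
])

```text
time_s: 12.25
position: [0.5127, -0.1725, 0.2262]
tool_rot: [[-0.181, 0.984, -0.002], [0.984, 0.181, 0.001], [0.001, -0.001, -1.0]]
ft_force: [0.1, 0.4, -1.0]
grip_width: 0.0002
gripper_force: 0.0
```

```bash
python3 - <<'E'
from rig import viewer; import cv2
a=viewer.get_image("scene")["img"][100:280,220:460,::-1]; cv2.imwrite("pics/c3.png",cv2.resize(a,None,fx=3.3,fy=3.3))
E
```

```text
(no output)
```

View pics/c3.png

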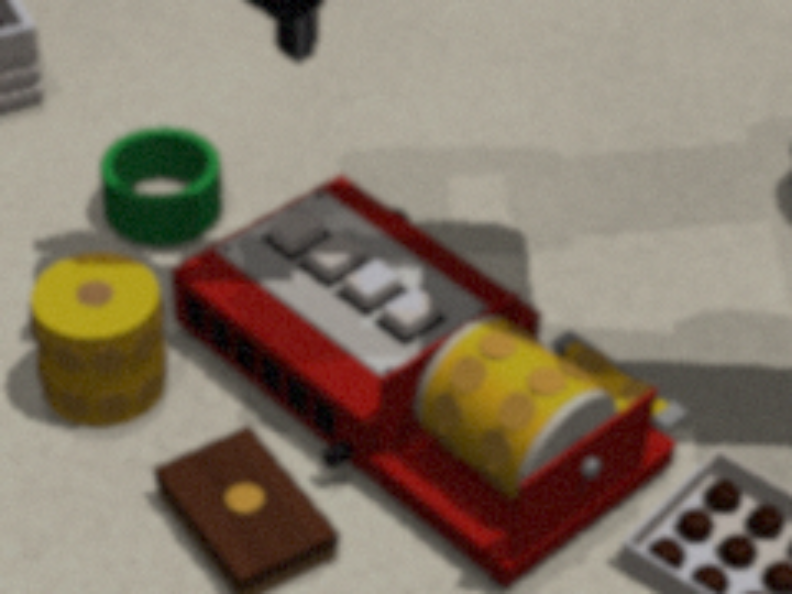

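All four keys stand up, at crop positions from (298,235) to (410,310). The bystanders are where they were and the arm is clear, so I'm handing in.

```bash
python3 -c "
from rig import env
print(env.close_job())"
```

```text
the job is handed in; nothing more can be done
None
```

The latched key was the rightmost one (y = -60 mm); I pressed it fully in and it sprang up, so all four keys now stand up, nothing else was moved, and the job is handed in.

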